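# Dock the passport cassette under its gravity catch

## Task

Set the green passport cassette on the open front of the docking rail and slide it in so that its own edge lifts the orange catch, pushing gently against the spring buffer just until the catch drops behind it. Then, with the catch down, give it a short, steady pull back of about 10 newtons (between 8 and 15, for half a second) to prove that it is held, and let go. Do not touch the catch with the gripper, do not force the buffer, and leave everything else on the desk where it is.

Things in the scene. Friction and masses are not known exactly. Their poses are not given: they have to be found in the camera images.
- cassette: Green passport cassette, a flat closed box with white top panel: 100 mm along its x, 134 along its y, 32 tall, 0.36 to 0.59 kg. Origin: centre of its underside, z up. On top in the middle a black handle bar, 60 mm long along x, 14 wide, 14 tall, middle 59 mm above the underside (bar from 52 to 66), on two end posts. Both ends are alike: it may go in either way round.
- dock: Dark steel docking rail fixed to the desk. Its x axis is the way the cassette slides in, z up; origin on the desk, on the channel's centre line, under point home. Base plate 8 mm thick, x -235 to +100 mm, y -105 to +105; the cassette slides on it (slick). Aluminium side walls, tops 26 mm above the desk, at x -100 to +90 leave a channel 137 mm wide (1.5 mm clear each side of the cassette).
- apron (a point): On top of the rail's base plate, on the centre line, at dock x -182 mm: open place in front of the channel (robot side, yellow line) to set the cassette down centred. The side walls flare from the channel (x -100) to 163 mm between their tips at x -144.
- home (a point): On top of the base plate at dock x 0: where the cassette's centre would be as the catch drops, with the blue end unit in its middle position. The end unit (buffer, catch, roof) is clamped by hand up to 20 mm nearer the mouth or deeper; this shift is not measured and must be felt; x values of its parts are for the middle. Its roof (46 to 52 mm high, dock x +38 to +100) stops loading from above.
- catch (a joint): Orange gravity catch on the end unit, rad, 0 = down, grows as it lifts. Axle across the rail, 34 mm above the desk at dock x -133, y +87 mm. Sloping tongue at y +40 to +64, 16 mm above the desk at x -55, 44 at x -100; highest part 53 mm down, 66 lifted. The cassette's edge meets it with its centre near x -144, wedges it up 0.3 rad with 1 to 4 N; it drops behind it and then stops it 0.6 mm back.
- buffer (a joint): Black rubber-faced spring buffer on the end unit, met by the cassette's leading end 2 mm before home: compression in m, 0 = free, grows as pushed along dock x, hard stop 9 mm. About 3 N per mm. The catch drops at about 2 mm (6 N); more than 4.5 mm (13 N) is over-pressed and harms it. With the catch down it keeps the cassette against the catch with about 4 N, which adds to a pull.
- wood_stamp: Hand stamp standing on its block: dark wood block 50 x 32 x 16 mm with a black knob handle, 66 mm tall. Origin at the centre of its underside. Bystander.
- self_inker: Self-inking stamp, white base 60 x 40 x 30 mm with a black top, 66 mm tall. Origin at the centre of its underside. Bystander.
- stapler: Red and black stapler, 140 x 36 mm, 50 mm tall. Origin at the centre of its underside. Bystander.
- tape_dispenser: Black tape dispenser with a clear roll, 150 x 55 mm, 86 mm tall. Origin at the centre of its underside. Bystander.
- clip_dish: Round steel clip dish, 110 mm across, 28 mm tall. Origin at the centre of its underside. Bystander.
- passports: Pile of three closed passports, blue and red, 130 x 92 mm, 15 mm tall. Origin at the centre of its underside. Bystander.
- pen_cup: Dark round pen cup, 84 mm across, 100 mm tall, with pens up to 155 mm. Origin at the centre of its underside. Bystander.

How it is judged:
By the outcome, as a careful person would: the job done as asked, in the order asked, and still so for the second after the job is handed in, with the robot touching nothing.
It also fails if it takes over 72 s, if anything falls off the work surface, if the arm or the gripper's body presses on something with over 40 N, if the wrist force passes 120 N, or if a joint passes its speed limit or range.

## Robot

A 7-joint arm with a two-finger parallel gripper is mounted at the origin on the work surface. World frame = base frame: x ahead of the robot, y to its left, z up, the work surface at z = 0. Lengths are in mm, angles in degrees, forces in N, time in s.
With the tool pointing down it reaches from about 425 to 875 mm from the base axis. Payload 8.4 kg.
Tool frame: the origin (TCP) lies at the very end of the fingers, on their centre line; the grasp point (between the pads) lies 19 mm behind it (manip.tcp_to_grasp is the distance from the TCP to the grasp point, in mm); z points along the fingers, y is the direction in which the jaws open and shut (so a half turn about z gives the same grasp; the last joint's range is limited). The gripper opens to 85 mm and grips with 20 to 120 N. Pads are 22 mm wide; open, the fingers measure 114 mm over their backs; the gripper's body (76 mm by 85 mm) begins 54 mm behind the grasp point. The pads swing forward as they close: fully open they stand 13 mm farther back than shut.
Start: joints at [60.149, 19.091, 2.286, 83.961, -0.768, 76.965, -3.352], TCP at [266.087, -593.009, 203.208] pointing down, gripper open.
Joint ranges: [-147.57, 147.57], [-21.85, 119.76], [-74.77, 79.35], [14.55, 137.4], [-85.83, 265.84], [4.83, 119.75], [-152.11, 152.11]. Speed limits (degrees/s): [127.2, 127.2, 159.86, 159.86, 180, 180, 180].

## Interface

Orientations are given as [roll, pitch, yaw] about the fixed x, y, z axes, in that order (R = Rz(yaw) Ry(pitch) Rx(roll)).
In Python, from rig import manip, cams, job, spotter gives the robot as it stands. The module is installed in compiled form; this text tells all that it offers.
- The arm moves only by the tool servo_tool, never from a script. Its argument "rows" is a list that holds one entry, the list of rows, each a list of 7 numbers: the finger opening in cm, from 0 to 8.54, then the shift along the tool's x, y, z in cm, then the turn, a rotation vector about the tool's x, y, z in degrees. In form: [[[gripper, dx, dy, dz, wx, wy, wz], ...]]. A call has 1 to 8 rows; each row is the pose to reach, as a shift and turn from the pose commanded when the call began, along the tool's axes at that moment; what a row does not reach only later rows make up. A row lasts 1/8 s, in which the tool goes at most 62.5 mm and 10.7 degrees, less where a joint would pass 70% of its speed; a pose out of reach is approached as far as the arm can. A call with a gripper value outside its range is refused whole. The fingers move at their own pace and stop on an object; the grip force is fixed at half the most. Time passes only in rows, so rows that repeat a pose let the fingers close. It gives the time, the measured TCP pose, the force and the opening at its end, in the units of the state.
- manip.observe(): the state, without advancing time (a new reading comes with each control period).
- cams.get_image(name): name is "scene" or "top" or "wrist"; returns (picture, depth): 400x640x3 uint8, red, green, blue; 400x640 float32, mm along the optical axis (not along the pixel's ray), 0 where there is no reading.
- cams.get_calibration(name): a dict with "fx", "fy", "cx", "cy" (pixels), "R" (3x3) and "t" (3): a world point X has camera coordinates R X + t; the wrist camera has in their place "T_tool_cam" (4x4, takes a point from camera to tool coordinates, whose origin is the TCP and whose axes are the flange's). Camera axes: x right, y down, z forward; pixel columns grow to the right and rows downward; lengths in mm; the calibration is good to about 2 mm. The wrist camera is an equidistant fisheye: a pixel r from the principal point sees the ray r / f radians off the axis. A picture is of the moment at which its call begins: read the wrist's pose just before it. get_calibration takes no time and is no camera call.
- job.finish_job(): hands the job in, once; it reports no verdict.
Trained networks look in the newest picture that a camera, given by its name, has taken for a name from the list of things; names that differ only in an ending like _2 or _b are one class to them, and where a whole thing is asked for, a point or a joint stands for the part that bears it (a point fixed in the world has none). Each returns a list of dicts, best first, with "score" (0 to 1); they miss things now and then, are a little off and sometimes report something else, mostly with a low value. They report only what shows in the picture. A call takes as long as a camera call.
- spotter.search_frame(thing, camera): "point" ([row, column] in pixels, amid what is visible of it).
- spotter.place_of(thing, camera): "point" ([row, column] in pixels: a listed point, or the origin of a listed thing).
The state is a dict: "time": time; "joint_positions": joint angles; "joint_vel": joint speeds; "joint_torque": joint torques, N m; "position": TCP position; "eef_rot": TCP orientation; "ft_force": force on the tool from outside, world axes, zero at the start; "moment": the same for the moment, N m; "finger_gap": opening from 0.0 (shut) to 1.0 (fully open).
Only numpy, scipy, OpenCV 4.12 (cv2) and the standard library are available. Lean on these libraries where they do the work, as an engineer would, in place of code of your own. Each camera call takes 0.05 s, during which the arm holds its last target. There are 200 camera calls.

## Working session

There is one attempt and no reset: what is moved stays moved. The work goes in short steps, Python scripts to look and compute and a tool call to move; the robot and the scene stay as the last step left them, time stands still between calls to the robot, and variables do not carry over. Pictures are saved under pics/ and viewed, about 8 in all and at most 12, crops included, and the job is handed in when it is done.

Besides the shell and the picture viewer there is one more tool, called as name(argument=value, ...), one argument or row to a line, values as JSON. servo_tool: Moves the arm, as the interface text tells. Its arguments: {"type":"object","properties":{"rows":{"type":"array"}},"required":["rows"]}

```bash
mkdir -p pics
cat > h.py <<'E'
import numpy as np, cv2
from rig import manip, cams, job, spotter
from scipy.spatial.transform import Rotation as Ro
def shot(n,save=None):
    im,d=cams.get_image(n)
    if save: cv2.imwrite('pics/'+save+'.png',im[:,:,::-1])
    return im,d
def w(n,p,d=None,z=None):
    c=cams.get_calibration(n);r,k=p
    ray=np.array([(k-c['cx'])/c['fx'],(r-c['cy'])/c['fy'],1.]);R=np.array(c['R']);t=np.array(c['t'])
    o=-R.T@t;v=R.T@ray
    return o+v*((z-o[2])/v[2] if z is not None else d)
def cloud(n,d):
    c=cams.get_calibration(n);rr,kk=np.mgrid[:400,:640]
    P=np.stack([(kk-c['cx'])/c['fx']*d,(rr-c['cy'])/c['fy']*d,d],-1)
    return (P-np.array(c['t']))@np.array(c['R'])
E
python3 - <<'E'
from h import *
s=manip.observe();print(s['position'],s['eef_rot'],s['ft_force'],s['finger_gap'],s['time'])
im,d=shot('top','top0')
for t,z in [('cassette',0),('dock',0),('apron',8),('home',8),('catch',34),('stapler',0),('pen_cup',0),('tape_dispenser',0)]:
    for r in spotter.place_of(t,'top')[:2]: print(t,r['score'],np.round(r['point']),np.round(w('top',r['point'],z=z)))
im2,_=shot('scene','scene0')
E
```

```text
[ 265.84940391 -592.58554943  202.30511837] [-1.79905927e+02  8.37974850e-03  2.41659464e+01] [-0.38236596 -0.35955329 -0.2640594 ] 1.0016653357117218 0.0
cassette 0.78 [237. 405.] [ 475. -282.    0.]
cassette 0.38 [169. 431.] [ 684. -363.    0.]
dock 0.81 [184. 278.] [630. 105.   0.]
home 0.72 [187. 276.] [622. 109.   8.]Traceback (most recent call last):
  File "<stdin>", line 5, in <module>
ValueError: it knows: apron, cassette, clip_dish, dock, home, passports, pen_cup, self_inker, stapler, tape_dispenser, wood_stamp
```

View pics/top0.png

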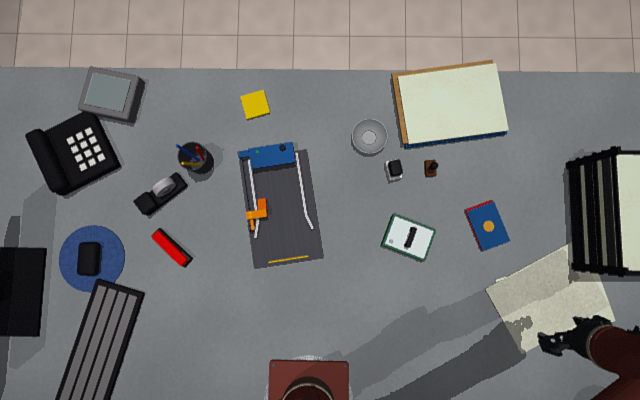

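The top view shows the cassette at about (237,408), the dock spanning (145–268, 240–323) with its mouth (yellow line) at (259,288), and the catch at (213,257) on the left side.

Run:
```python
from h import *
im,d=shot('top');shot('scene','scene0')
for t,z in [('apron',8),('home',8),('cassette',0)]:
    for r in spotter.place_of(t,'top')[:2]: print(t,r['score'],np.round(r['point']),np.round(w('top',r['point'],z=z)))
P=cloud('top',d);hsv=cv2.cvtColor(im,cv2.COLOR_RGB2HSV)
def rect(mask,z,name):
    m=mask.astype(np.uint8);n,l,s,c=cv2.connectedComponentsWithStats(m)
    i=1+np.argmax(s[1:,4]);rr,kk=np.nonzero(l==i)
    X=np.array([w('top',(a,b),z=z)[:2] for a,b in zip(rr,kk)]).astype(np.float32)
    print(name,s[i],cv2.minAreaRect(X),'zmed',np.median(P[...,2][l==i]))
roi=np.zeros(im.shape[:2],bool);roi[205:270,370:445]=1
rect(roi&(P[...,2]>20),32,'cas depth')
rect(roi&(hsv[...,0]>45)&(hsv[...,0]<90)&(hsv[...,1]>90),32,'cas green')
roi=np.zeros(im.shape[:2],bool);roi[140:275,235:330]=1
rect(roi&(hsv[...,0]>20)&(hsv[...,0]<35)&(hsv[...,1]>120)&(np.arange(400)[:,None]>250),8,'yellow')
rect(roi&(hsv[...,0]>100)&(hsv[...,0]<120)&(hsv[...,1]>150),49,'blue')
# base plate: dark
g=im.max(2);print(im[200,290],im[200,345])
rect(roi&(g<95)&(P[...,2]<20),8,'plate')
print(np.round([w('top',p,z=8)[:2] for p in [(268,254),(258,323)]]))
print(cams.get_calibration('wrist'))
```

```text
apron 0.65 [242. 287.] [455.  71.   8.]
home 0.79 [186. 275.] [624. 112.   8.]
cassette 0.8 [238. 406.] [ 474. -286.    0.]
cas depth [ 382  214   54   48 1582] ((475.99761962890625, -285.2171325683594), (136.03102111816406, 99.75065612792969), 69.44688415527344) zmed 32.41361870520294
cas green [382 214  54  47 259] ((476.2579650878906, -285.29364013671875), (134.00894165039062, 99.26420593261719), 69.39646911621094) zmed 31.043599313416056
yellow [268 255  40   8  76] ((406.13092041015625, 68.72520446777344), (5.613212585449219, 118.01107025146484), 9.531506538391113) zmed 8.968353409266406
blue [238 142  57  27 921] ((708.85546875, 136.13507080078125), (61.6136474609375, 163.80702209472656), 9.56583023071289) zmed 51.73248468405259
[68 70 76] [122 125 127]Traceback (most recent call last):
  File "<stdin>", line 19, in <module>
  File "<stdin>", line 9, in rect
  File "h.py", line 9, in w
    c=cams.get_calibration(n);r,k=p
ValueError: time passes only in moves, steps and waits
```

View pics/scene0.png

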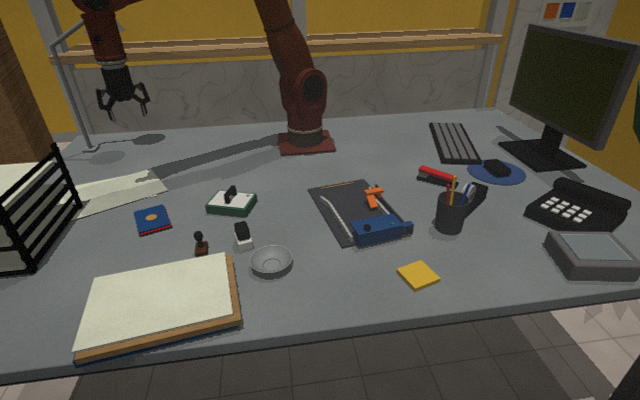

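```bash
python3 - <<'E'
s=open('h.py').read()
s=s.replace("def shot","from functools import lru_cache\ncal=lru_cache(None)(cams.get_calibration)\ndef shot").replace("c=cams.get_calibration(n)","c=cal(n)")
open('h.py','w').write(s)
E
python3 - <<'E'
from h import *
im,d=shot('top')
P=cloud('top',d)
# base plate front edge & sides using colour
g=im.max(2).astype(int)
roi=np.zeros(g.shape,bool);roi[140:275,235:330]=1
m=(roi&(g<92)&(P[...,2]>3)&(P[...,2]<20)).astype(np.uint8)
m=cv2.morphologyEx(m,cv2.MORPH_OPEN,np.ones((2,2)))
n,l,s,c=cv2.connectedComponentsWithStats(m);i=1+np.argmax(s[1:,4]);rr,kk=np.nonzero(l==i)
X=np.array([w('top',(a,b),z=8)[:2] for a,b in zip(rr,kk)]).astype(np.float32)
R=cv2.minAreaRect(X);print(s[i],R)
a=np.radians(9.5);e=np.array([np.cos(a),np.sin(a)]);f=np.array([-e[1],e[0]])
print('plate x',np.percentile(X@e,[0,.5,99.5,100]),'y',np.percentile(X@f,[0,.5,99.5,100]))
# white walls at z 26
m=roi&(im.min(2)>150)&(P[...,2]>15)&(P[...,2]<35)
rr,kk=np.nonzero(m);X=np.array([w('top',(a,b),z=26)[:2] for a,b in zip(rr,kk)])
u,v=X@e,X@f
for lo in range(440,700,20):
    q=v[(u>lo)&(u<lo+20)]
    if len(q): print(lo,np.round(np.sort(q),0).tolist())
y=np.array([406.13,68.73]);print('yellow',y@e,y@f)
c=cal('wrist');print(c)
E
```

```text
[ 250  151   74  118 5521] ((554.8557739257812, 90.85595703125), (334.20849609375, 209.80026245117188), 9.660942077636719)
plate x [394.94011028 397.56536218 719.3157928  729.57662516] y [-107.20500116 -105.96359761   99.6886303   102.62014309]
480 [-86.0, -86.0, -85.0, -83.0, -83.0, -82.0, 81.0, 82.0, 82.0, 84.0, 84.0, 85.0, 85.0, 88.0, 88.0]
500 [-84.0, -84.0, -83.0, -82.0, -82.0, -81.0, -81.0, -81.0, -80.0, -80.0, -79.0, -79.0, -78.0, -78.0, -77.0, -77.0, -76.0, -75.0, -74.0, 75.0, 76.0, 76.0, 77.0, 78.0, 79.0, 79.0, 80.0, 80.0, 80.0, 82.0, 83.0, 83.0, 84.0]
520 [-78.0, -78.0, -76.0, -76.0, -76.0, -75.0, -74.0, -74.0, -74.0, -73.0, -73.0, -72.0, -71.0, -71.0, -71.0, -70.0, 70.0, 70.0, 71.0, 73.0, 73.0, 74.0, 74.0, 75.0, 75.0, 76.0, 76.0, 77.0, 77.0, 78.0, 78.0]
540 [-75.0, -75.0, -75.0, -74.0, -74.0, -73.0, -73.0, -72.0, -72.0, -72.0, -71.0, -71.0, -70.0, -70.0, -69.0, -69.0]
560 [-75.0, -75.0, -75.0, -74.0, -74.0, -73.0, -73.0, -72.0, -72.0, -71.0, -71.0, -70.0, -70.0, -70.0, -69.0, 70.0, 71.0, 73.0, 74.0, 74.0, 76.0]
580 [-75.0, -74.0, -74.0, -73.0, -73.0, -73.0, -72.0, -72.0, -
[... 942 characters left out ...]
, -75.0, -74.0, -74.0, -73.0, -73.0, -72.0, -72.0, -72.0, -71.0, -71.0, -70.0, -70.0, -69.0, -69.0, -69.0, 70.0, 70.0, 71.0, 71.0, 72.0, 73.0, 73.0, 73.0, 74.0, 74.0, 75.0, 76.0, 76.0, 76.0, 77.0]
yellow 411.9038933031202 0.7566252254569046
{'fx': 309.70691628693146, 'fy': 309.70691628693146, 'cx': 314.3539832370107, 'cy': 200.88361249206233, 'T_tool_cam': array([[-2.17187850e-05, -9.47535806e-01, -3.19649645e-01,
         8.23853938e+01],
       [ 9.99999838e-01, -2.02159625e-04,  5.31315158e-04,
         7.92582701e-01],
       [-5.68060389e-04, -3.19649582e-01,  9.47535657e-01,
        -1.71171213e+02],
       [ 0.00000000e+00,  0.00000000e+00,  0.00000000e+00,
         1.00000000e+00]])}
```

servo_tool(
  rows=[
    [[8.54,4,-2.4,0.6,0,0,6],[8.54,8,-4.8,1.2,0,0,12],[8.54,12,-7.2,1.8,0,0,18],[8.54,16,-9.6,2.4,0,0,24],[8.54,20,-12,3,0,0,30],[8.54,24,-14.4,3.6,0,0,36],[8.54,28,-17,4.4,0,0,42],[8.54,31.7,-19.4,5,0,0,44.8]],
  ],
)

```text
time: 1.55
position: [476.7, -284.6, 153.1]
eef_rot: [-180.0, -0.0, -20.7]
ft_force: [0.2, -1.2, 0.4]
finger_gap: 1.0
```

Dock: walls lie exactly along 9.5°, centre line v≈0.7 mm, home at about (621,105). I'll check the handle from the wrist camera.

```bash
cat >> h.py <<'E'
def wcloud(d,s):
    c=cal('wrist');rr,kk=np.mgrid[:400,:640]
    x=kk-c['cx'];y=rr-c['cy'];r=np.hypot(x,y)+1e-9;th=r/c['fx']
    k=np.tan(np.minimum(th,1.4))/r
    P=np.stack([x*k*d,y*k*d,d,np.ones_like(d)],-1)@np.array(c['T_tool_cam']).T
    Rm=Ro.from_euler('xyz',s['eef_rot'],degrees=True).as_matrix()
    return P[...,:3]@Rm.T+np.array(s['position'])
E
python3 - <<'E'
from h import *
s=manip.observe();im,d=shot('wrist','wr1');P=wcloud(d,s)
D=np.hypot(P[...,0]-476,P[...,1]+285)
m=(P[...,2]>50)&(P[...,2]<75)&(D<60)&(d>0)
X=P[m];print(m.sum(),np.median(X[:,2]),cv2.minAreaRect(X[:,:2].astype(np.float32)),s['position'],s['eef_rot'])
m=(P[...,2]>22)&(P[...,2]<45)&(D<110)&(d>0)&(im.max(2)>60)
X=P[m];print(m.sum(),np.median(X[:,2]),cv2.minAreaRect(X[:,:2].astype(np.float32)))
E
```

```text
1084 66.30907601853198 ((477.8255920410156, -289.186279296875), (13.98237419128418, 60.45185852050781), 69.5188980102539) [ 476.73023307 -284.63138394  153.14478921] [-1.79996588e+02 -1.94189165e-02 -2.07484526e+01]
10905 33.05513372662824 ((478.17626953125, -289.2802429199219), (134.851806640625, 98.60832214355469), 69.75447845458984)
```

View pics/wr1.png

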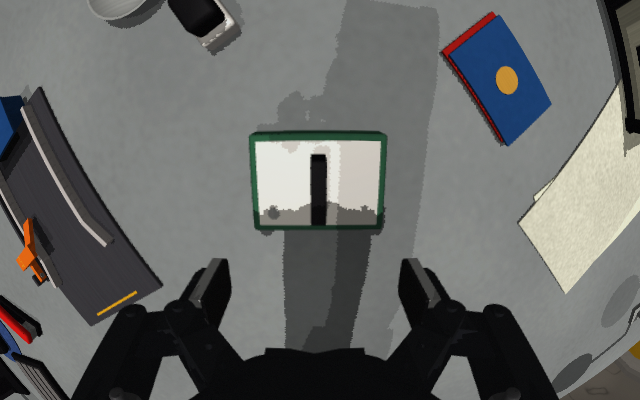

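The wrist view shows the bar vertical at column 318, rows 155–225, well aligned with the jaws. I'll descend and grasp.

servo_tool(
  rows=[
    [[8.54,0.1,0.2,2,0,0,0],[8.54,0.1,0.2,5,0,0,0],[8.54,0.1,0.2,8,0,0,0],[7,0.1,0.2,10,0,0,0],[5,0.1,0.2,11,0,0,0],[4,0.1,0.2,11.3,0,0,0],[3,0.1,0.2,11.3,0,0,0],[3,0.1,0.2,11.3,0,0,0]],
  ],
)

```text
time: 2.6
position: [476.6, -288.8, 41.1]
eef_rot: [180.0, -0.1, -20.6]
ft_force: [0.8, 0.1, 0.5]
finger_gap: 0.351
```

servo_tool(
  rows=[
    [[2,0,0,0,0,0,0],[1.5,0,0,0,0,0,0],[1,0,0,0,0,0,0],[0.6,0,0,0,0,0,0],[0.6,0,0,0,0,0,0],[0.6,0,0,0,0,0,0]],
  ],
)

```text
time: 3.35
position: [476.2, -288.4, 40.2]
eef_rot: [-180.0, 0.0, -20.6]
ft_force: [0.4, -0.4, 0.5]
finger_gap: 0.069
```

Gap of 6 mm is less than the bar's 14 mm, so the grasp looks missed. I'll look.

Run:
```python
from h import *
s=manip.observe();im,d=shot('wrist','wr2');print(s['position'],s['finger_gap'],s['ft_force'])
```

```text
[ 476.15758947 -288.43260103   40.21327626] 0.06945459813312208 [ 0.38281436 -0.38301527  0.48333978]
```

View pics/wr2.png

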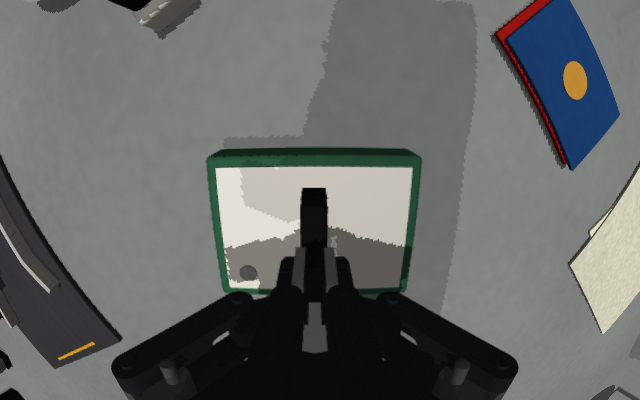

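The bar (col 302–327) is between the fingers (275–352). I'll close fully and test-lift slightly.

servo_tool(
  rows=[
    [[0,0,0,0,0,0,0],[0,0,0,0,0,0,0],[0,0,0,0,0,0,0],[0,0,0,-0.5,0,0,0],[0,0,0,-1.5,0,0,0],[0,0,0,-2,0,0,0],[0,0,0,-2,0,0,0]],
  ],
)

```text
time: 4.28
position: [476.6, -288.7, 61.0]
eef_rot: [180.0, -0.1, -20.6]
ft_force: [0.1, 0.4, -0.3]
finger_gap: -0.002
```

Run:
```python
from h import *
s=manip.observe();im,d=shot('wrist');P=wcloud(d,s)
im2,d2=shot('scene');
a=im[100:400,120:520];b=cv2.resize(im2[150:250,170:303],(400,300),interpolation=cv2.INTER_CUBIC)
cv2.imwrite('pics/both3.png',np.hstack([a,b])[:,:,::-1])
D=np.hypot(P[...,0]-476,P[...,1]+288)
for r in range(180,340,10): print(r,np.round(P[r,314]),np.round(d[r,314]))
```

```text
180 [ 506. -300.   36.] 203.0
190 [ 506. -300.   59.] 181.0
200 [ 502. -299.   67.] 175.0
210 [ 497. -297.   67.] 176.0
220 [ 491. -294.   67.] 178.0
230 [ 485. -292.   68.] 179.0
240 [ 478. -290.   65.] 184.0
250 [ 488. -293.   97.] 150.0
260 [ 488. -293.  108.] 141.0
270 [ 488. -293.  116.] 133.0
280 [ 486. -293.  122.] 127.0
290 [ 484. -292.  126.] 124.0
300 [ 480. -290.  127.] 125.0
310 [ 475. -289.  128.] 126.0
320 [ 471. -287.  129.] 126.0
330 [ 355. -243.   -0.] 288.0
```

View pics/both3.png

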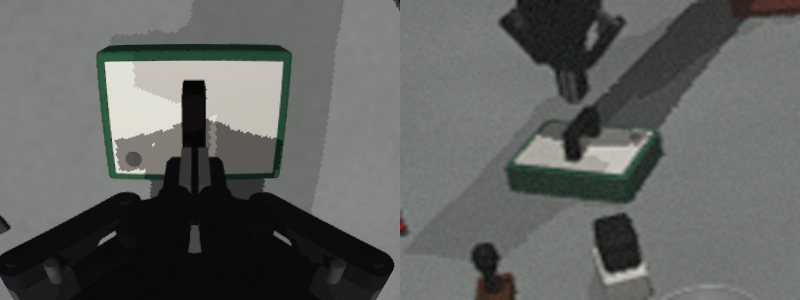

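Fingertips appear above the bar although the TCP reads 61; I'll measure where the fingertips really are.

Run:
```python
from h import *
s=manip.observe();im,d=shot('wrist');P=wcloud(d,s);print(s['position'],s['finger_gap'])
for r in range(236,256,2): print(r,np.round(P[r,[306,310,318,322]],0).tolist())
im2,d2=shot('scene');Q=cloud('scene',d2)
D=np.hypot(Q[...,0]-476,Q[...,1]+288)
m=(D<40)&(d2>0)&(Q[...,2]>40)&(Q[...,2]<140)
print(np.histogram(Q[...,2][m],bins=np.arange(40,141,5)))
for z in range(60,130,5):
    k=m&(abs(Q[...,2]-z)<2.5); 
    if k.any(): print(z,np.round(Q[k].mean(0)),np.round(np.ptp(Q[k],axis=0)))
```

```text
[ 476.07490791 -288.44216841   60.23023998] -0.0006904155378829205
236 [[483.0, -286.0, 67.0], [482.0, -288.0, 66.0], [481.0, -293.0, 68.0], [479.0, -295.0, 65.0]]
238 [[482.0, -286.0, 66.0], [481.0, -288.0, 66.0], [479.0, -292.0, 67.0], [478.0, -295.0, 66.0]]
240 [[480.0, -285.0, 66.0], [480.0, -288.0, 67.0], [478.0, -292.0, 66.0], [477.0, -294.0, 67.0]]
242 [[479.0, -285.0, 67.0], [478.0, -287.0, 66.0], [477.0, -292.0, 67.0], [476.0, -294.0, 66.0]]
244 [[478.0, -284.0, 67.0], [477.0, -287.0, 66.0], [476.0, -291.0, 67.0], [475.0, -293.0, 67.0]]
246 [[476.0, -284.0, 66.0], [476.0, -286.0, 66.0], [475.0, -291.0, 68.0], [473.0, -293.0, 66.0]]
248 [[488.0, -289.0, 93.0], [487.0, -291.0, 92.0], [487.0, -295.0, 95.0], [485.0, -297.0, 93.0]]
250 [[489.0, -289.0, 97.0], [488.0, -291.0, 96.0], [487.0, -295.0, 97.0], [485.0, -297.0, 96.0]]
252 [[488.0, -289.0, 97.0], [488.0, -291.0, 98.0], [486.0, -295.0, 98.0], [485.0, -296.0, 97.0]]
254 [[488.0, -289.0, 100.0], [487.0, -291.0, 100.0], [486.0, -295.0, 100.0], [486.0, -297.0, 100.0]]
(array([14, 12, 13, 17, 18, 43,  0,  0,  0,  1,  6, 15, 12, 16, 13, 17, 14,
       12, 17, 30]), array([ 40,  45,  50,  55,  60,  65,  70,  75,  80,  85,  90,  95, 100,
       105, 110, 115, 120, 125, 130, 135, 140]))
60 [ 489. -290.   60.] [51. 28.  5.]
65 [ 483. -291.   66.] [61. 31.  5.]
70 [ 487. -291.   68.] [49.  8.  1.]
90 [ 483. -292.   90.] [ 7. 11.  4.]
95 [ 489. -293.   95.] [ 4. 12.  4.]
100 [ 485. -292.   99.] [12. 28.  5.]
105 [ 486. -290.  105.] [13. 25.  4.]
110 [ 485. -289.  110.] [14. 28.  5.]
115 [ 485. -290.  115.] [13. 27.  5.]
120 [ 485. -290.  120.] [11. 30.  4.]
125 [ 486. -292.  124.] [13. 27.  5.]
```

Both cameras put the real fingertips about 31 mm above the reported TCP (91 mm vs 60). So I need the TCP reading near 10 mm for the grasp, approached with a force check.

```bash
python3 -c "
from rig import manip;print(manip.tcp_to_grasp, [a for a in dir(manip) if a[0]!='_'])"
```

```text
18.700000000000003 ['PlanningError', 'observe', 'tcp_to_grasp']
```

servo_tool(
  rows=[
    [[5,0,0,0,0,0,0],[5,0,0,0,0,0,0],[5,0,0,0,0,0,0],[5,0,0,0,0,0,0],[5,0,0,1,0,0,0],[5,0,0,2,0,0,0],[5,0,0,3,0,0,0],[5,0,0,3,0,0,0]],
  ],
)

```text
time: 5.48
position: [475.3, -288.0, 28.9]
eef_rot: [-180.0, 0.1, -20.6]
ft_force: [-0.5, -0.0, -0.4]
finger_gap: 0.586
```

servo_tool(
  rows=[
    [[4,0,0,0.6,0,0,0],[3,0,0,1.2,0,0,0],[2.5,0,0,1.8,0,0,0],[2,0,0,2,0,0,0],[1.8,0,0,2,0,0,0],[0.8,0,0,2,0,0,0],[0.8,0,0,2,0,0,0],[0.8,0,0,2,0,0,0]],
  ],
)

```text
time: 6.48
position: [476.2, -288.5, 10.4]
eef_rot: [180.0, -0.0, -20.6]
ft_force: [-0.1, 0.3, 0.8]
finger_gap: 0.15
```

Now the gap stops at the bar. Full grip and lift.

servo_tool(
  rows=[
    [[0,0,0,0,0,0,0],[0,0,0,0,0,0,0],[0,0,0,0,0,0,0],[0,0,0,-0.5,0,0,0],[0,0,0,-1.5,0,0,0],[0,0,0,-3,0,0,0],[0,0,0,-5,0,0,0],[0,0,0,-5,0,0,0]],
  ],
)

```text
time: 7.48
position: [477.5, -289.2, 62.5]
eef_rot: [180.0, -0.2, -20.6]
ft_force: [0.6, -0.8, -5.8]
finger_gap: 0.152
```

```bash
cat > m.py <<'E'
from h import *
s=manip.observe();im,d=shot('wrist','wr_m%d'%(s['time']*100));P=wcloud(d,s)
print(s['position'],s['eef_rot'],s['finger_gap'],s['ft_force'],s['moment'])
h=s['position'][2]
T=(P-s['position'])@Ro.from_euler('xyz',s['eef_rot'],degrees=True).as_matrix()
g=(im[...,1]>im[...,0]*1.3)&(im[...,1]>im[...,2]*1.15)&(d>0)
g=g&(abs(T[...,0])<90)&(abs(T[...,1])<110)
print('green pts tool',g.sum(),np.percentile(T[g],[1,50,99],axis=0).round(1).tolist())
X=T[g&(T[...,2]<np.percentile(T[g][:,2],60))]
print('rect tool',cv2.minAreaRect(X[:,:2].astype(np.float32)))
E
python3 m.py
```

```text
[ 477.50976081 -289.21118069   62.47657222] [179.96975599  -0.22227675 -20.6385735 ] 0.1515473835347708 [ 0.59103282 -0.79511795 -5.78636283] [-1.76853305e-02 -1.12930560e-01 -1.06493325e-05]
green pts tool 7466 [[-26.4, -65.0, -23.3], [48.3, 0.3, -21.4], [51.7, 66.0, 5.8]]
rect tool ((10.068122863769531, 0.43711090087890625), (131.79312133789062, 83.05526733398438), 89.96540069580078)
```

Held (≈5 N weight; cassette centre ≈1.5 mm ahead of TCP, underside 10 mm below TCP reading). Moving toward the apron.

servo_tool(
  rows=[
    [[0,-0.5,-1,-0.2,0,0,-3],[0,-1.5,-3,-0.5,0,0,-7],[0,-3,-6,-0.5,0,0,-12],[0,-4.8,-9.6,-0.5,0,0,-17],[0,-6.6,-13.2,-0.5,0,0,-22],[0,-8,-16,-0.5,0,0,-27],[0,-8.9,-17.8,-0.5,0,0,-30],[0,-9.2,-18.5,-0.5,0,0,-30.1]],
  ],
)

```text
time: 8.52
position: [455.2, -81.9, 65.3]
eef_rot: [180.0, -0.0, 9.6]
ft_force: [0.1, -0.2, -5.3]
finger_gap: 0.154
```

```bash
cat > t.py <<'E'
import sys
from h import *
s=manip.observe();p=np.array(s['position']);y=np.radians(9.5)
e=np.array([np.cos(y),np.sin(y)]);f=np.array([-e[1],e[0]])
u,v=p[:2]@e,p[:2]@f
yaw=np.radians(s['eef_rot'][2]);ex=np.array([np.cos(yaw),np.sin(yaw)]);ey=np.array([np.sin(yaw),-np.cos(yaw)])
print('u %.1f v %.1f z %.1f rot'%(u,v,p[2]),np.round(s['eef_rot'],2),'F dock',np.round([np.dot(s['ft_force'][:2],e),np.dot(s['ft_force'][:2],f),s['ft_force'][2]],1),'t',s['time'])
if len(sys.argv)>2:
    g=float(sys.argv[1])*e+float(sys.argv[2])*f-p[:2];print('tool dx dy',np.round([g@ex,g@ey],1))
E
python3 t.py 446.5 0.7
```

```text
u 435.4 v -155.9 z 65.3 rot [179.99  -0.     9.57] F dock [ 0.  -0.3 -5.3] t 8.525
tool dx dy [  11.3 -156.6]
```

servo_tool(
  rows=[
    [[0,0.1,-1,0,0,0,0],[0,0.3,-3,0,0,0,0],[0,0.5,-6,0,0,0,0],[0,0.7,-9,0,0,0,0],[0,0.9,-12,0,0,0,0],[0,1,-14.5,0,0,0,0],[0,1.1,-15.7,0,0,0,0],[0,1.1,-15.7,0,0,0,0]],
  ],
)

```text
time: 9.52
position: [440.5, 73.7, 65.2]
eef_rot: [-180.0, -0.0, 9.5]
ft_force: [-0.1, -0.5, -4.7]
finger_gap: 0.157
```

```bash
python3 t.py 446.5 0.7
python3 - <<'E'
from h import *
s=manip.observe();im,d=shot('wrist','wr5');P=wcloud(d,s)
y=np.radians(9.5);e=np.array([np.cos(y),np.sin(y)]);f=np.array([-e[1],e[0]])
U=P[...,:2]@e;V=P[...,:2]@f;Z=P[...,2]
m=(d>0)&(Z>20)&(Z<32)&(im.min(2)>110)
for lo in range(490,700,15):
    k=m&(U>lo)&(U<lo+15)
    a=V[k&(V<-50)&(V>-100)];b=V[k&(V>50)&(V<100)]
    print(lo,[np.percentile(q,[3,97]).round(1).tolist() if len(q)>10 else None for q in(a,b)])
o=(d>0)&(im[...,0]>180)&(im[...,2]<80)&(im[...,1]<160)&(Z>12)
print('orange',np.percentile(U[o],[1,99]),np.percentile(V[o],[1,99]),np.percentile(Z[o],[1,99]))
k=o&(V<62)&(V>42)
if k.any(): print('tongue u',np.percentile(U[k],[0.5,99.5]))
b=(d>0)&(im[...,2]>90)&(im[...,0]<60)&(U>600)
print('blue u',np.percentile(U[b],[1,99]),np.percentile(Z[b],[1,99]))
E
```

```text
u 446.6 v 0.0 z 65.2 rot [-180.     -0.      9.48] F dock [-0.1 -0.5 -4.7] t 9.525
tool dx dy [-0.1 -0.7]
490 [[-90.0, -81.0], [76.9, 86.0]]
505 [[-85.9, -76.2], [72.3, 81.9]]
520 [[-81.1, -71.5], [67.8, 77.1]]
535 [[-77.5, -70.6], [67.3, 74.2]]
550 [[-77.5, -70.5], None]
565 [[-77.5, -70.3], [67.4, 74.5]]
580 [[-77.6, -70.1], [67.2, 74.8]]
595 [[-77.2, -70.1], [67.4, 74.7]]
610 [None, None]
625 [None, None]
640 [None, None]
655 [None, None]
670 [None, None]
685 [None, None]
orange [452.40388388 601.22761756] [ 38.3472746  315.06216243] [24.04677681 54.88838597]
tongue u [545.92682322 602.48532074]Traceback (most recent call last):
  File "<stdin>", line 15, in <module>
    return _quantile_unchecked(
        a, q, axis, out, overwrite_input, method, keepdims, weights)
    return _ureduce(a,
                    func=_quantile_ureduce_func,
    ...<5 lines>...
                    overwrite_input=overwrite_input,
                    method=method)
    r = func(a, **kwargs)
    result = _quantile(arr,
                       quantiles=q,
    ...<2 lines>...
                       out=out,
                       weights=wgt)
    slices_having_nans = np.isnan(arr[-1, ...])
                                  ~~~^^^^^^^^^
IndexError: index -1 is out of bounds for axis 0 with size 0
```

View pics/wr5.png

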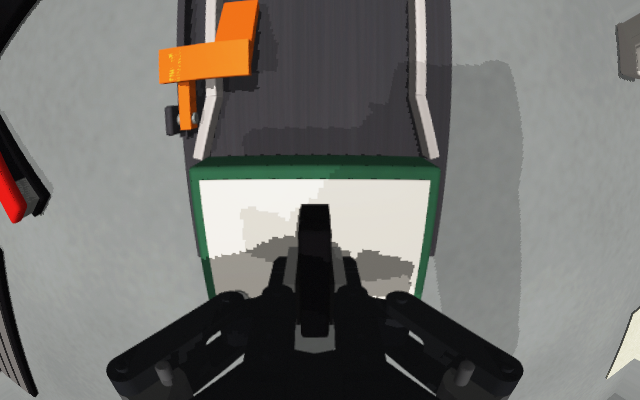

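The wrist view puts the cassette centred before the flare (walls at cols ~205 and ~425), with the catch ahead at (60,215). Channel centre is v≈−1.4 from the wrist, and the tongue suggests an end-unit shift of about +20 mm. Setting down.

servo_tool(
  rows=[
    [[0,0,0.1,0.8,0,0,0],[0,0,0.1,1.8,0,0,0],[0,0,0.1,2.8,0,0,0],[0,0,0.1,3.7,0,0,0],[0,0,0.1,4.2,0,0,0],[0,0,0.1,4.4,0,0,0],[0,0,0.1,4.5,0,0,0],[0,0,0.1,4.55,0,0,0]],
  ],
)

```text
time: 10.58
position: [440.6, 72.8, 19.9]
eef_rot: [180.0, -0.0, 9.5]
ft_force: [0.1, -0.6, -5.1]
finger_gap: 0.151
```

```bash
python3 t.py
```

```text
u 446.6 v -0.9 z 19.9 rot [ 1.80e+02 -2.00e-02  9.47e+00] F dock [ 0.  -0.6 -5.1] t 10.575
```

servo_tool(
  rows=[
    [[0,0,0,0.05,0,0,0],[0,0,0,0.1,0,0,0],[0,0,0,0.12,0,0,0],[0,0,0,0.12,0,0,0]],
  ],
)

```text
time: 11.08
position: [440.4, 72.8, 18.6]
eef_rot: [-180.0, -0.0, 9.5]
ft_force: [-0.3, 0.8, -4.6]
finger_gap: 0.154
```

```bash
python3 t.py
```

```text
u 446.4 v -0.9 z 18.6 rot [-180.     -0.      9.47] F dock [-0.2  0.8 -4.6] t 11.075
```

servo_tool(
  rows=[
    [[0,0,0,0.03,0,0,0],[0,0,0,0.06,0,0,0],[0,0,0,0.09,0,0,0],[0,0,0,0.09,0,0,0]],
  ],
)

```text
time: 11.58
position: [440.8, 72.8, 18.3]
eef_rot: [180.0, -0.0, 9.5]
ft_force: [-3.7, -1.4, 6.7]
finger_gap: 0.152
```

```bash
python3 t.py
```

```text
u 446.8 v -0.9 z 18.3 rot [ 1.7999e+02 -4.0000e-02  9.4600e+00] F dock [-3.8 -0.7  6.7] t 11.575
```

servo_tool(
  rows=[
    [[0,0,0,-0.04,0,0,0],[0,0.5,0,-0.04,0,0,0],[0,1.1,0,-0.04,0,0,0],[0,1.8,0,-0.04,0,0,0],[0,2.5,0,-0.04,0,0,0],[0,3.2,0,-0.04,0,0,0],[0,3.8,0,-0.04,0,0,0],[0,4.2,0,-0.04,0,0,0]],
  ],
)

```text
time: 12.58
position: [482.6, 79.9, 18.3]
eef_rot: [-180.0, -0.0, 9.5]
ft_force: [-3.9, -0.6, 7.6]
finger_gap: 0.151
```

```bash
python3 t.py
```

```text
u 489.2 v -0.9 z 18.3 rot [-1.7999e+02 -2.0000e-02  9.4600e+00] F dock [-3.9  0.   7.6] t 12.575
```

servo_tool(
  rows=[
    [[0,0,0,-0.05,0,0,0],[0,0.3,0,-0.05,0,0,0],[0,0.7,0,-0.05,0,0,0],[0,1,0,-0.05,0,0,0],[0,1.2,0,-0.05,0,0,0],[0,1.2,0,-0.05,0,0,0]],
  ],
)

```text
time: 13.32
position: [493.9, 81.7, 18.4]
eef_rot: [-180.0, -0.0, 9.5]
ft_force: [1.1, 0.1, -4.3]
finger_gap: 0.153
```

```bash
python3 t.py
```

```text
u 500.6 v -0.9 z 18.4 rot [-1.7999e+02 -1.0000e-02  9.4700e+00] F dock [ 1.1 -0.  -4.3] t 13.325
```

servo_tool(
  rows=[
    [[0,0.3,0,0.02,0,0,0],[0,0.7,0,0.02,0,0,0],[0,1.1,0,0.02,0,0,0],[0,1.5,0,0.02,0,0,0],[0,1.9,0,0.02,0,0,0],[0,2.3,0,0.02,0,0,0],[0,2.7,0,0.02,0,0,0],[0,3,0,0.02,0,0,0]],
  ],
)

```text
time: 14.32
position: [523.6, 86.7, 18.4]
eef_rot: [-180.0, -0.0, 9.5]
ft_force: [-3.1, 0.1, 1.8]
finger_gap: 0.151
```

```bash
python3 t.py
```

```text
u 530.8 v -0.9 z 18.4 rot [-1.7999e+02 -1.0000e-02  9.4600e+00] F dock [-3.1  0.6  1.8] t 14.325
```

servo_tool(
  rows=[
    [[0,0.3,0,-0.01,0,0,0],[0,0.8,0,-0.01,0,0,0],[0,1.4,0,-0.01,0,0,0],[0,2,0,-0.01,0,0,0],[0,2.6,0,-0.01,0,0,0],[0,3.2,0,-0.01,0,0,0],[0,3.7,0,-0.01,0,0,0],[0,4,0,-0.01,0,0,0]],
  ],
)

```text
time: 15.32
position: [563.0, 93.2, 18.4]
eef_rot: [-180.0, 0.0, 9.5]
ft_force: [-1.3, -0.4, -0.4]
finger_gap: 0.154
```

```bash
python3 t.py
cat > o.py <<'E'
from h import *
s=manip.observe();im,d=shot('wrist','w%d'%(s['time']*100));P=wcloud(d,s)
y=np.radians(9.5);e=np.array([np.cos(y),np.sin(y)]);f=np.array([-e[1],e[0]])
U=P[...,:2]@e;V=P[...,:2]@f;Z=P[...,2]
o=(d>0)&(im[...,0]>150)&(im[...,2]<90)&(im[...,1]<170)&(Z>10)&(V>30)&(V<100)&(U>450)
print('orange wrist n',o.sum(),'u',np.percentile(U[o],[1,99]).round(1),'z',np.percentile(Z[o],[1,99]).round(1)) if o.any() else print('none')
im,d=shot('scene');P=cloud('scene',d);U=P[...,:2]@e;V=P[...,:2]@f;Z=P[...,2]
o=(d>0)&(im[...,0]>130)&(im[...,2]<90)&(im[...,1]<150)&(im[...,0]>im[...,1]*1.4)&(Z>10)&(V>30)&(V<100)&(U>450)&(U<640)
print('orange scene n',o.sum(),'u',np.percentile(U[o],[1,99]).round(1),'z',np.percentile(Z[o],[1,50,99]).round(1)) if o.any() else print('none')
E
python3 o.py
```

```text
u 570.7 v -1.0 z 18.4 rot [-179.99    0.      9.46] F dock [-1.4 -0.2 -0.4] t 15.325
orange wrist n 5384 u [540.7 602.2] z [45.6 66.6]
orange scene n 95 u [522.9 603. ] z [13.2 53.  67.1]
```

servo_tool(
  rows=[
    [[0,0.4,0,0,0,0,0],[0,1,0,0,0,0,0],[0,1.7,0,0,0,0,0],[0,2.4,0,0,0,0,0],[0,3.1,0,0,0,0,0],[0,3.8,0,0,0,0,0],[0,4.4,0,0,0,0,0],[0,4.8,0,0,0,0,0]],
  ],
)

```text
time: 16.42
position: [610.4, 101.2, 18.4]
eef_rot: [-180.0, 0.0, 9.5]
ft_force: [-2.1, 0.0, 0.2]
finger_gap: 0.152
```

```bash
python3 t.py
```

```text
u 618.8 v -1.0 z 18.4 rot [-179.99    0.      9.46] F dock [-2.1  0.4  0.2] t 16.425
```

servo_tool(
  rows=[
    [[0,0.2,0,0,0,0,0],[0,0.5,0,0,0,0,0],[0,0.8,0,0,0,0,0],[0,1.1,0,0,0,0,0],[0,1.3,0,0,0,0,0],[0,1.5,0,0,0,0,0],[0,1.5,0,0,0,0,0]],
  ],
)

```text
time: 17.3
position: [625.3, 103.6, 18.5]
eef_rot: [-180.0, -0.0, 9.5]
ft_force: [0.3, 0.5, -2.9]
finger_gap: 0.155
```

```bash
python3 t.py; python3 o.py
```

```text
u 633.8 v -1.1 z 18.5 rot [-1.7999e+02 -4.0000e-02  9.4600e+00] F dock [ 0.4  0.5 -2.9] t 17.3
orange wrist n 113 u [539.6 586.3] z [52.3 65.8]
orange scene n 3 u [565.8 569.3] z [45.6 48.2 50.5]
```

servo_tool(
  rows=[
    [[0,0.1,0,0,0,0,0],[0,0.2,0,0,0,0,0],[0,0.3,0,0,0,0,0],[0,0.4,0,0,0,0,0],[0,0.5,0,0,0,0,0],[0,0.6,0,0,0,0,0],[0,0.6,0,0,0,0,0]],
  ],
)

```text
time: 18.27
position: [631.0, 104.5, 18.4]
eef_rot: [-180.0, -0.0, 9.5]
ft_force: [-1.1, -0.0, -1.0]
finger_gap: 0.147
```

```bash
python3 t.py; python3 o.py
```

```text
u 639.6 v -1.0 z 18.4 rot [-1.7999e+02 -1.0000e-02  9.4600e+00] F dock [-1.   0.2 -1. ] t 18.275
orange wrist n 133 u [539.3 616.1] z [ 50.7 104.2]
none
```

servo_tool(
  rows=[
    [[0,0.05,0,0,0,0,0],[0,0.1,0,0,0,0,0],[0,0.15,0,0,0,0,0],[0,0.2,0,0,0,0,0],[0,0.25,0,0,0,0,0],[0,0.3,0,0,0,0,0],[0,0.3,0,0,0,0,0]],
  ],
)

```text
time: 19.25
position: [633.8, 105.1, 18.5]
eef_rot: [-180.0, -0.0, 9.5]
ft_force: [-1.7, -0.8, -0.1]
finger_gap: 0.154
```

```bash
python3 t.py
python3 - <<'E'
from h import *
a,_=shot('wrist');b,_=shot('top');c,_=shot('scene')
b=cv2.resize(b[140:275,235:330],None,fx=2.96,fy=2.96,interpolation=cv2.INTER_CUBIC)[:400]
a=cv2.resize(a[:,60:580],(500,385));b=cv2.resize(b,(290,385))
c
cv2.imwrite('pics/m6.png',np.hstack([a,b])[:,:,::-1])
E
```

```text
u 642.5 v -1.0 z 18.5 rot [-1.80e+02 -1.00e-02  9.46e+00] F dock [-1.8 -0.5 -0.1] t 19.25
```

View pics/m6.png

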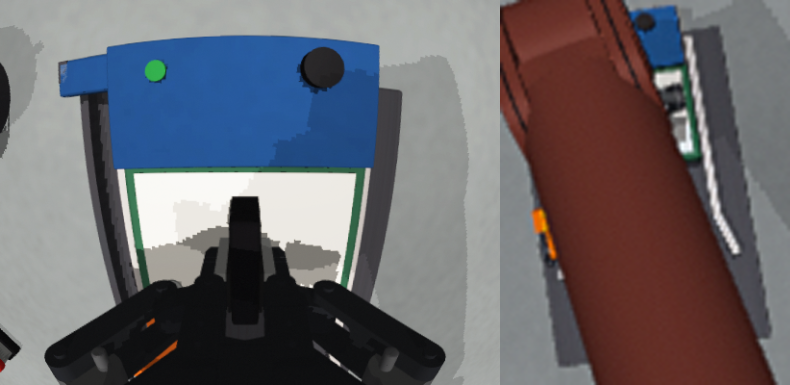

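Wrist view: cassette under the roof, green lamp on the blue unit, slivers of orange seen through the linkage at (350,155). Continue in fine steps with force.

servo_tool(
  rows=[
    [[0,0.05,0,0,0,0,0],[0,0.1,0,0,0,0,0],[0,0.15,0,0,0,0,0],[0,0.15,0,0,0,0,0]],
  ],
)

```text
time: 19.9
position: [635.3, 105.3, 18.4]
eef_rot: [-180.0, -0.0, 9.5]
ft_force: [-1.7, 0.2, 1.1]
finger_gap: 0.148
```

```bash
python3 t.py
cat > q.py <<'E'
from h import *
s=manip.observe();im,d=shot('wrist');P=wcloud(d,s)
y=np.radians(9.5);e=np.array([np.cos(y),np.sin(y)]);f=np.array([-e[1],e[0]])
U=P[...,:2]@e;V=P[...,:2]@f;Z=P[...,2]
o=(d>0)&(im[...,0]>120)&(im[...,2]<80)&(im[...,0]>im[...,1]*1.4)
rr,kk=np.nonzero(o&(rr_:=np.arange(400)[:,None]>300)&(np.arange(640)[None]<320)&(Z<90))
for r in np.unique(rr)[::4]:
    k=kk[rr==r]; print(r,k.min(),k.max(),np.round(np.median(np.c_[U[r,k],V[r,k],Z[r,k]],0),1))
b=(d>0)&(im[...,2]>90)&(im[...,0]<60)&(U>600)&(Z>45)&(Z<58)
if b.any(): print('blue u',np.percentile(U[b],[.5,99.5]),np.median(Z[b]))
E
python3 q.py
```

```text
u 644.0 v -1.0 z 18.4 rot [-1.80e+02 -1.00e-02  9.47e+00] F dock [-1.6  0.4  1.1] t 19.9
304 0 0 [548.8 357.3  30.2]
308 0 2 [545.4 355.7  32.7]
312 0 5 [540.4 353.6  33.7]
316 0 8 [537.1 350.5  35.8]
320 0 10 [532.  349.7  37.5]
324 1 13 [527.2 346.   38.2]
328 4 16 [523.1 343.6  39.1]
332 7 220 [518.8 337.   39.9]
336 10 217 [513.8 333.7  40.1]
340 13 25 [509.2 331.7  40.3]
344 16 28 [505.3 329.6  41.2]
348 19 30 [501.4 324.7  42.1]
352 22 34 [495.6 323.3  42.3]
356 25 243 [491.5 315.8  43.2]
360 29 242 [487.9 309.9  44.4]
364 32 237 [483.6 305.7  44.6]
368 35 232 [478.7 301.8  45.4]
372 39 226 [474.4 299.7  46.2]
376 42 219 [468.4 296.9  46.3]
380 46 59 [463.4 294.9  46.7]
384 50 209 [460.5 288.8  47.9]
388 53 204 [448.6 298.2  48.1]
blue u [692.59453637 753.26269938] 52.44498162019548
```

servo_tool(
  rows=[
    [[0,0.05,0,0,0,0,0],[0,0.1,0,0,0,0,0],[0,0.15,0,0,0,0,0],[0,0.2,0,0,0,0,0],[0,0.25,0,0,0,0,0],[0,0.25,0,0,0,0,0]],
  ],
)

```text
time: 20.7
position: [637.8, 105.7, 18.5]
eef_rot: [-180.0, -0.0, 9.5]
ft_force: [-1.5, -0.2, 0.4]
finger_gap: 0.151
```

```bash
python3 t.py; sed -i 's/&(Z<90))/\&(Z<90)\&(V<100))/' q.py; python3 q.py
```

```text
u 646.5 v -1.0 z 18.5 rot [-1.80e+02 -1.00e-02  9.46e+00] F dock [-1.5  0.   0.4] t 20.7
331 219 219 [597.4  57.1  50.6]
335 214 218 [593.3  60.1  50.5]
355 242 243 [580.5  43.7  54.1]
359 238 242 [577.2  45.7  54.9]
363 233 238 [574.   48.9  56.1]
367 228 232 [569.6  53.2  56.3]
371 223 227 [566.3  56.9  57.6]
375 219 222 [562.1  61.   58.2]
379 213 215 [560.7  65.   61.3]
383 209 209 [560.1  67.8  64.9]
387 203 206 [554.2  72.5  64.7]
391 197 200 [543.4  80.6  61.5]
blue u [692.89225144 753.22689486] 52.44934001778576
```

The catch reads lifted (z ≈ 55–65). This is a usable drop detector. Continuing.

servo_tool(
  rows=[
    [[0,0.05,0,0,0,0,0],[0,0.1,0,0,0,0,0],[0,0.15,0,0,0,0,0],[0,0.2,0,0,0,0,0],[0,0.2,0,0,0,0,0]],
  ],
)

```text
time: 21.38
position: [639.8, 106.0, 18.4]
eef_rot: [-180.0, -0.0, 9.5]
ft_force: [-2.0, 0.0, 0.7]
finger_gap: 0.153
```

```bash
python3 t.py
```

```text
u 648.5 v -1.1 z 18.4 rot [-1.80e+02 -1.00e-02  9.46e+00] F dock [-1.9  0.3  0.7] t 21.375
```

servo_tool(
  rows=[
    [[0,0.03,0,0,0,0,0],[0,0.06,0,0,0,0,0],[0,0.1,0,0,0,0,0],[0,0.1,0,0,0,0,0]],
  ],
)

```text
time: 21.88
position: [640.7, 106.2, 18.4]
eef_rot: [-180.0, -0.0, 9.5]
ft_force: [-1.5, 0.1, 1.9]
finger_gap: 0.153
```

```bash
python3 t.py;python3 q.py | sed -n '3,9p'
```

```text
u 649.5 v -1.0 z 18.4 rot [-1.80e+02 -1.00e-02  9.46e+00] F dock [-1.5  0.4  1.9] t 21.875
355 242 243 [582.   44.1  52.8]
359 238 242 [579.3  46.1  54.1]
363 233 238 [576.1  49.5  55.3]
367 228 232 [572.5  53.2  56. ]
371 223 227 [569.2  57.1  57.4]
375 219 222 [564.7  61.   57.9]
381 211 213 [561.8  66.7  61.9]
```

servo_tool(
  rows=[
    [[0,0.04,0,0,0,0,0],[0,0.08,0,0,0,0,0],[0,0.12,0,0,0,0,0],[0,0.15,0,0,0,0,0],[0,0.15,0,0,0,0,0]],
  ],
)

```text
time: 22.55
position: [642.2, 106.4, 18.5]
eef_rot: [-180.0, -0.0, 9.5]
ft_force: [-1.3, -0.1, 0.8]
finger_gap: 0.151
```

```bash
python3 t.py;python3 q.py | sed -n '3,7p'
```

```text
u 651.0 v -1.1 z 18.5 rot [-1.80e+02 -1.00e-02  9.46e+00] F dock [-1.3  0.1  0.8] t 22.55
357 240 243 [579.5  45.7  51. ]
361 235 242 [576.3  47.9  52.1]
365 230 236 [573.4  52.2  53.7]
369 225 231 [570.5  55.4  55.3]
373 220 225 [565.9  60.1  55.5]
```

servo_tool(
  rows=[
    [[0,0.04,0,0,0,0,0],[0,0.08,0,0,0,0,0],[0,0.1,0,0,0,0,0],[0,0.1,0,0,0,0,0]],
  ],
)

```text
time: 23.1
position: [642.8, 106.5, 18.4]
eef_rot: [180.0, 0.0, 9.5]
ft_force: [-4.9, -1.2, 3.6]
finger_gap: 0.151
```

```bash
python3 t.py;python3 q.py | sed -n '3,7p'
```

```text
u 651.6 v -1.0 z 18.4 rot [1.80e+02 3.00e-02 9.47e+00] F dock [-5.  -0.4  3.6] t 23.1
357 240 243 [579.8  45.8  50.7]
361 235 242 [576.5  48.2  51.8]
365 230 236 [573.5  51.6  53.1]
369 225 231 [569.3  56.3  53.7]
373 221 225 [565.1  59.7  54.4]
```

Buffer contact (−5 N). Half-mm steps now.

servo_tool(
  rows=[
    [[0,0.02,0,-0.01,0,0,0],[0,0.05,0,-0.01,0,0,0],[0,0.05,0,-0.01,0,0,0]],
  ],
)

```text
time: 23.52
position: [643.3, 106.6, 18.4]
eef_rot: [180.0, 0.0, 9.5]
ft_force: [-4.7, -0.8, 3.6]
finger_gap: 0.154
```

```bash
python3 t.py;python3 q.py | sed -n '3,7p'
```

```text
u 652.1 v -1.1 z 18.4 rot [1.80e+02 4.00e-02 9.47e+00] F dock [-4.8 -0.   3.6] t 23.525
357 240 243 [578.7  46.2  49.3]
361 235 242 [575.9  48.2  50.7]
365 230 236 [572.6  52.6  52.2]
369 225 231 [569.2  56.5  53.4]
373 221 225 [565.3  60.6  54. ]
```

servo_tool(
  rows=[
    [[0,0.02,0,-0.01,0,0,0],[0,0.05,0,-0.01,0,0,0],[0,0.05,0,-0.01,0,0,0]],
  ],
)

```text
time: 23.95
position: [643.6, 106.6, 18.5]
eef_rot: [180.0, 0.1, 9.5]
ft_force: [-5.2, -1.8, 3.0]
finger_gap: 0.156
```

```bash
python3 t.py;python3 q.py | sed -n '1,7p'
```

```text
u 652.4 v -1.1 z 18.5 rot [1.7999e+02 6.0000e-02 9.4600e+00] F dock [-5.5 -0.9  3. ] t 23.95
331 219 219 [596.3  60.2  43.2]
335 217 218 [593.3  61.6  44.1]
357 240 243 [579.6  46.   49.9]
361 235 242 [575.8  48.7  50.5]
365 230 236 [572.7  52.5  51.9]
369 225 231 [569.4  56.4  53.1]
373 221 225 [565.8  60.3  54.4]
```

servo_tool(
  rows=[
    [[0,0.02,0,-0.01,0,0,0],[0,0.05,0,-0.01,0,0,0],[0,0.05,0,-0.01,0,0,0]],
  ],
)

```text
time: 24.38
position: [643.8, 106.6, 18.5]
eef_rot: [180.0, 0.1, 9.5]
ft_force: [-6.8, -2.5, 4.5]
finger_gap: 0.15
```

```bash
python3 t.py;python3 q.py | sed -n '1,4p'
```

```text
u 652.6 v -1.1 z 18.5 rot [1.7999e+02 9.0000e-02 9.4700e+00] F dock [-7.1 -1.3  4.5] t 24.375
355 242 243 [572.8  47.8  41.7]
359 238 242 [570.4  49.7  43.4]
363 233 238 [568.5  52.8  46. ]
374 219 223 [563.2  62.7  53.5]
```

```bash
python3 t.py;python3 q.py
python3 - <<'E'
from h import *
a,_=shot('wrist');b,_=shot('scene');c,_=shot('top')
a=cv2.resize(a[300:400,160:330],(600,353),interpolation=cv2.INTER_CUBIC)
b=cv2.resize(b[160:260,290:430],(330,236),interpolation=cv2.INTER_CUBIC);c=cv2.resize(c[190:250,230:300],(270,236),interpolation=cv2.INTER_CUBIC)
cv2.imwrite('pics/m7.png',np.vstack([a,np.hstack([b,c])])[:,:,::-1])
E
```

```text
u 652.6 v -1.1 z 18.4 rot [1.7999e+02 1.0000e-01 9.4700e+00] F dock [-7.2 -0.3  3.7] t 24.425
355 242 243 [573.2  47.7  42. ]
359 238 242 [570.4  49.4  43.4]
363 233 238 [567.9  52.9  45.5]
374 219 223 [562.8  62.   53.2]
378 214 218 [557.6  67.   53.2]
382 210 212 [551.8  72.6  53.1]
386 205 206 [546.4  77.8  53.8]
blue u [692.8209705  753.28142324] 52.422687330733716
```

View pics/m7.png

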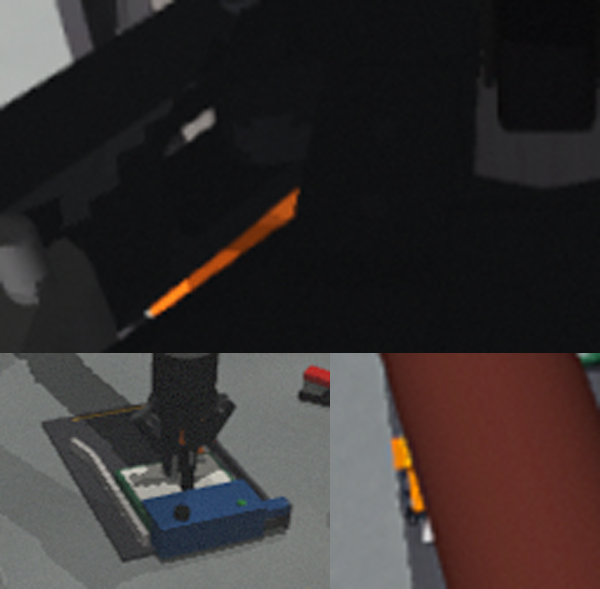

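The highest orange point is now a flat 53 mm, the down value: the catch has dropped, with about 2 mm of compression at about 7 N. Now pull back in steps.

servo_tool(
  rows=[
    [[0,-0.04,0,-0.02,0,0,0],[0,-0.08,0,-0.02,0,0,0],[0,-0.12,0,-0.02,0,0,0],[0,-0.12,0,-0.02,0,0,0]],
  ],
)

```text
time: 25.12
position: [643.3, 106.5, 18.6]
eef_rot: [-180.0, 0.0, 9.5]
ft_force: [-1.3, -0.5, -3.9]
finger_gap: 0.152
```

```bash
python3 t.py
```

```text
u 652.0 v -1.1 z 18.6 rot [-1.80e+02  2.00e-02  9.46e+00] F dock [-1.4 -0.3 -3.9] t 25.125
```

servo_tool(
  rows=[
    [[0,-0.04,0,0,0,0,0],[0,-0.08,0,0,0,0,0],[0,-0.08,0,0,0,0,0]],
  ],
)

```text
time: 25.5
position: [642.9, 106.5, 18.8]
eef_rot: [-180.0, -0.0, 9.5]
ft_force: [1.2, -0.2, -7.5]
finger_gap: 0.151
```

```bash
python3 t.py;python3 q.py | sed -n '1,4p'
```

```text
u 651.6 v -1.1 z 18.8 rot [-1.7999e+02 -3.0000e-02  9.4600e+00] F dock [ 1.2 -0.4 -7.5] t 25.5
355 242 243 [572.5  47.7  42.5]
359 238 242 [569.7  49.6  44. ]
369 227 228 [568.3  56.9  53.3]
373 220 225 [563.5  61.2  53.6]
```

servo_tool(
  rows=[
    [[0,-0.03,0,0.02,0,0,0],[0,-0.06,0,0.02,0,0,0],[0,-0.09,0,0.02,0,0,0],[0,-0.09,0,0.02,0,0,0]],
  ],
)

```text
time: 26.05
position: [642.4, 106.3, 19.1]
eef_rot: [-180.0, -0.1, 9.5]
ft_force: [5.2, -0.0, -5.9]
finger_gap: 0.152
```

```bash
python3 t.py
```

```text
u 651.1 v -1.1 z 19.1 rot [-1.80e+02 -8.00e-02  9.46e+00] F dock [ 5.1 -0.9 -5.9] t 26.05
```

servo_tool(
  rows=[
    [[0,-0.02,0,0.04,0,0,0],[0,-0.05,0,0.04,0,0,0],[0,-0.08,0,0.04,0,0,0],[0,-0.1,0,0.04,0,0,0],[0,-0.1,0,0.04,0,0,0]],
  ],
)

```text
time: 26.68
position: [642.0, 106.1, 19.0]
eef_rot: [180.0, -0.1, 9.4]
ft_force: [7.1, -0.2, -4.3]
finger_gap: 0.157
```

```bash
python3 t.py;python3 q.py | sed -n '1,6p'
```

```text
u 650.8 v -1.3 z 19.0 rot [ 1.80e+02 -1.50e-01  9.44e+00] F dock [ 6.9 -1.4 -4.3] t 26.675
355 242 243 [572.   47.4  42.9]
359 238 242 [569.2  49.3  44.4]
370 224 229 [566.8  57.4  53.8]
374 219 223 [561.3  62.6  53.7]
378 214 218 [556.1  66.9  53.5]
382 210 212 [549.6  72.1  53.3]
```

servo_tool(
  rows=[
    [[0,-0.05,0,0.02,0,0,0],[0,-0.1,0,0.02,0,0,0],[0,-0.13,0,0.02,0,0,0],[0,-0.13,0,0.02,0,0,0],[0,-0.13,0,0.02,0,0,0]],
  ],
)

```text
time: 27.35
position: [641.7, 106.0, 19.3]
eef_rot: [-180.0, -0.3, 9.4]
ft_force: [10.1, -0.1, -4.3]
finger_gap: 0.153
```

```bash
python3 t.py
```

```text
u 650.4 v -1.3 z 19.3 rot [-179.99   -0.26    9.42] F dock [ 9.9 -1.8 -4.3] t 27.35
```

servo_tool(
  rows=[
    [[0,-0.02,0,0,0,0,0],[0,-0.02,0,0,0,0,0],[0,-0.02,0,0,0,0,0],[0,-0.02,0,0,0,0,0]],
  ],
)

```text
time: 27.85
position: [641.7, 106.0, 19.3]
eef_rot: [-180.0, -0.3, 9.4]
ft_force: [10.0, 0.3, -4.4]
finger_gap: 0.156
```

servo_tool(
  rows=[
    [[0,0,0,0,0,0,0],[0,0,0,0,0,0,0],[0,0,0,0,0,0,0],[0,0,0,0,0,0,0]],
  ],
)

```text
time: 28.35
position: [641.7, 106.1, 19.3]
eef_rot: [-180.0, -0.3, 9.4]
ft_force: [10.1, -0.1, -4.4]
finger_gap: 0.15
```

```bash
python3 t.py;python3 q.py | sed -n '1,6p'
```

```text
u 650.4 v -1.3 z 19.3 rot [-179.99   -0.28    9.42] F dock [ 9.9 -1.7 -4.4] t 28.35
355 242 243 [571.6  47.3  43. ]
359 238 242 [568.8  49.5  44.6]
369 225 231 [567.1  56.   53.5]
373 220 225 [561.5  61.4  53.2]
377 216 219 [557.2  65.8  54. ]
381 210 214 [549.9  71.3  52.9]
```

A steady 10 N held for about 1 s with the catch down. Relax and release.

servo_tool(
  rows=[
    [[0,0.06,0,-0.01,0,0,0],[0,0.12,0,-0.02,0,0,0],[0,0.18,0,-0.03,0,0,0],[0,0.24,0,-0.04,0,0,0],[0,0.26,0,-0.04,0,0,0],[0,0.26,0,-0.04,0,0,0]],
  ],
)

```text
time: 29.15
position: [642.2, 106.2, 18.8]
eef_rot: [180.0, -0.0, 9.5]
ft_force: [4.2, -1.5, -1.6]
finger_gap: 0.15
```

```bash
python3 t.py
```

```text
u 650.9 v -1.2 z 18.8 rot [ 1.7999e+02 -4.0000e-02  9.4500e+00] F dock [ 3.9 -2.2 -1.6] t 29.15
```

servo_tool(
  rows=[
    [[0,0.04,0,-0.01,0,0,0],[0,0.08,0,-0.01,0,0,0],[0,0.08,0,-0.01,0,0,0]],
  ],
)

```text
time: 29.52
position: [642.5, 106.4, 18.6]
eef_rot: [180.0, 0.0, 9.5]
ft_force: [3.2, -1.9, -3.0]
finger_gap: 0.155
```

```bash
python3 t.py
```

```text
u 651.2 v -1.1 z 18.6 rot [1.7999e+02 2.0000e-02 9.4600e+00] F dock [ 2.9 -2.4 -3. ] t 29.525
```

servo_tool(
  rows=[
    [[1.6,0,0,0,0,0,0],[2.2,0,0,0,0,0,0],[3,0,0,0,0,0,0],[3.5,0,0,0,0,0,0],[3.5,0,0,0,0,0,0],[3.5,0,0,0,0,0,0]],
  ],
)

```text
time: 30.28
position: [642.6, 106.5, 18.6]
eef_rot: [-180.0, 0.0, 9.5]
ft_force: [0.3, -0.9, -0.4]
finger_gap: 0.407
```

Released cleanly. Raise straight up, then check.

servo_tool(
  rows=[
    [[3.5,0,0,-1,0,0,0],[3.5,0,0,-2.5,0,0,0],[3.5,0,0,-5,0,0,0],[3.5,0,0,-8,0,0,0],[3.5,0,0,-11,0,0,0],[3.5,0,0,-14,0,0,0],[3.5,0,0,-16,0,0,0],[3.5,0,0,-16,0,0,0]],
  ],
)

```text
time: 31.28
position: [643.5, 106.8, 180.7]
eef_rot: [-180.0, -0.2, 9.5]
ft_force: [-0.2, -0.1, -0.1]
finger_gap: 0.407
```

servo_tool(
  rows=[
    [[3.5,-2,2,0,0,0,0],[3.5,-5,5,0,0,0,0],[3.5,-8,9,0,0,0,0],[3.5,-10,13,0,0,0,0],[3.5,-12,16,0,0,0,0],[3.5,-12,18,0,0,0,0],[3.5,-12,18,0,0,0,0]],
  ],
)

```text
time: 32.15
position: [554.0, -91.9, 177.8]
eef_rot: [-180.0, 0.0, 9.3]
ft_force: [-0.0, 0.7, 0.1]
finger_gap: 0.411
```

```bash
python3 t.py
python3 - <<'E'
from h import *
s=manip.observe();a,d=shot('wrist');P=wcloud(d,s);b,d2=shot('top')
y=np.radians(9.5);e=np.array([np.cos(y),np.sin(y)]);f=np.array([-e[1],e[0]])
for n,im,P in(('wrist',a,P),('top',b,cloud('top',d2))):
    U=P[...,:2]@e;V=P[...,:2]@f;Z=P[...,2]
    o=(im[...,0]>150)&(im[...,2]<90)&(im[...,1]<170)&(Z>10)&(V>30)&(V<100)&(U>450)&(U<680)
    print(n,o.sum(),np.percentile(Z[o],[1,50,99]).round(1) if o.any() else '')
c=cv2.resize(b[130:280,225:345],(400,500),interpolation=cv2.INTER_CUBIC)
a=cv2.resize(a[:,100:540],(400,364));a=np.vstack([a,np.zeros((136,400,3),np.uint8)])
cv2.imwrite('pics/f.png',np.hstack([a,c])[:,:,::-1])
E
```

```text
u 531.3 v -182.0 z 177.8 rot [-1.7998e+02  4.0000e-02  9.3400e+00] F dock [0.1 0.7 0.1] t 32.15
wrist 1251 [24.9 52.4 54.7]
top 264 [22.2 50.4 57.4]
```

View pics/f.png

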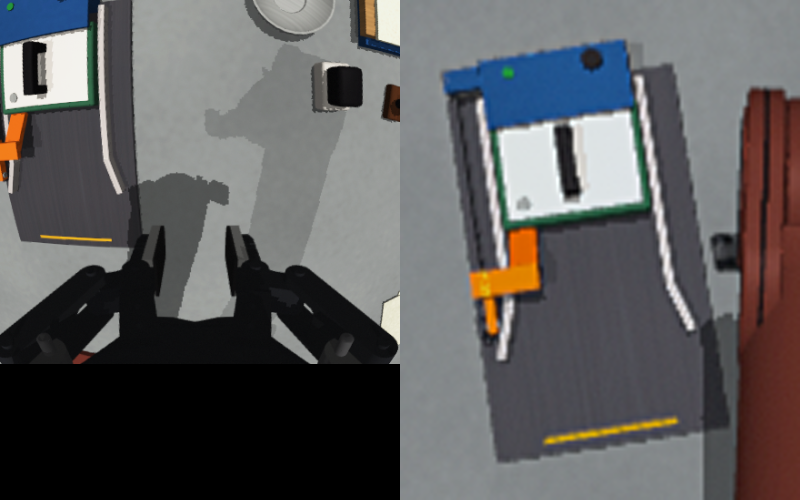

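The cassette is seated under the roof with the catch tongue down behind its trailing edge (tongue at (245,522) in the right panel; top 54.7 mm, the down value). The arm is clear, so I'm handing in.

```bash
python3 -c "
from rig import job;print(job.finish_job())"
```

```text
the job is handed in; nothing more can be done
None
```

The cassette is in the docking rail with the catch down behind it, and I handed the job in at about 32 s.

- **Placing and sliding:** I set the cassette on the apron and slid it in, and its edge lifted the catch. While sliding, the push stayed at about 4 N or less.
- **Catch drop:** I felt the buffer with the end unit about 20 mm deeper than its middle position. I pushed in 0.5 mm steps until the catch dropped, at about 7 N on the wrist and roughly 2 mm of compression.
- **Pull test:** With the catch down, I pulled back at a steady 9.9–10.1 N for about 1 s. The catch stayed down and the cassette was held. I then eased off, let go and moved the arm clear.

**Last checks:** the wrist and top cameras show the cassette under the roof and the tongue down behind its rear edge. The orange parts top out at about 55 mm (wrist) and 57 mm (top), nearer the 53 mm down value than 66 mm lifted. The wrist force is near zero. I did not measure the bystanders again, but every move stayed well clear of them.

**What disagreed:**
- **Missed first grasp:** the fingertips sit about 31 mm short of the reported TCP, so the gripper closed on air just above the bar. Nothing moved, and I corrected for the offset.
- **Camera difference:** the top and wrist cameras differed by 2–4 mm. I took the midpoint for the first grasp position and followed the wrist for the dock.
- **Small tilt in the pull:** the tool pitched by about 0.3° during the pull and came back when I eased off.

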